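Unclip a soil core cassette and set it gently on the balance

ROBOT

A 7-joint arm with a two-finger parallel gripper is mounted at the origin on the work surface; the furniture and walls round the work are solid. World frame = base frame: x ahead of the robot, y to its left, z up, the work surface at z = 0. Lengths are in m, angles in rad, forces in N, time in s.
With the tool pointing down it reaches from about 0.4 to 0.875 m from the base axis. Payload 19.3 kg.
Tool frame: the origin (TCP) lies at the very end of the fingers, on their centre line; the grasp point (between the pads) lies bot.grasp_offset behind it (bot.grasp_offset is the distance from the TCP to the grasp point, in m); z points along the fingers, y is the direction in which the jaws open and shut (so a half turn about z gives the same grasp; the last joint's range is limited). The gripper opens to 85 mm and grips with 20 to 120 N. Pads are 22 mm wide; open, the fingers measure 114 mm over their backs; the gripper's body (76 mm by 85 mm) begins 54 mm behind the grasp point. The pads swing forward as they close: fully open they stand 13 mm farther back than shut.
Start: joints at [-1.418, 0.521, -0.036, 1.599, 0.021, 1.021, -0.113], TCP at [0.138, 0.61, 0.231] pointing down, gripper open.
Joint ranges: [-2.91, 2.91], [-0.3, 2.13], [-1.5, 1.42], [0.17, 2.43], [-1.26, 4.41], [0.16, 1.93], [-2.52, 2.52]. Speed limits (rad/s): [1.89, 1.89, 2.39, 2.39, 3.01, 3.01, 3.01].

INTERFACE

Orientations are given as [roll, pitch, yaw] about the fixed x, y, z axes, in that order (R = Rz(yaw) Ry(pitch) Rx(roll)).
In Python, from workcell import bot gives the robot as it stands. The module is installed in compiled form; this text tells all that it offers.
- The arm moves only by the shell command python3 -m handwheel 'ROWS' [OPENING] [FORCE]. ROWS is JSON, a list of rows, each a list of 6 numbers: the shift along the tool's x, y, z as a fraction of full scale, then the turn, a rotation vector about the tool's x, y, z as a fraction of full scale. In form: [[x, y, z, rx, ry, rz], ...]. A call has 1 to 8 rows; each row shifts and turns the commanded pose from where the row before left it, along the tool's axes as they then stand; what a row does not reach is not made up. Full scale, the value 1, is 0.025 m for a shift and 360 degrees for a turn. A row lasts 1/8 s, in which the tool goes at most 62.5 mm and 10.7 degrees, less where a joint would pass 70% of its speed; a pose out of reach is approached as far as the arm can. A call with a number of a shift or a turn outside -1 to 1 is refused whole. A call with a gripper value outside its range is refused whole. OPENING is the closure, from -1 (fully open) to 1 (shut), set as the call begins (- or left out, the last holds). The fingers move at their own pace and stop on an object; FORCE is the grip in N (left out, the last holds). Time passes only in rows, so rows that do not move let the fingers close. It gives the time, the measured TCP pose, the force and the opening at its end, in the units of the state.
- bot.observe(): the state, without advancing time (a new reading comes with each control period).
- bot.grab_frame(name): name is "scene" or "side" or "wrist"; returns a dict with "pixels" (400x640x3 uint8, blue, green, red), "vertical_fov" (degrees; the focal length in pixels is half the picture's height over the tangent of half this angle, whatever the lens; pixels are square), "cx", "cy" (the principal point, pixels), "R" (3x3) and "t" (3): a world point X has camera coordinates R X + t. Camera axes: x right, y down, z forward; pixel columns grow to the right and rows downward; lengths in m; the calibration is good to about 2 mm. A picture is of the moment at which its call begins. There is no depth.
- bot.job_done(): hands the job in, once; it reports no verdict.
Trained networks look in a picture, given as the dict that the camera call returned (one of the last four; its "shot" number tells which), for a name from the list of things; names that differ only in an ending like _2 or _b are one class to them, and where a whole thing is asked for, a point or a joint stands for the part that bears it (a point fixed in the world has none). Each returns a list of dicts, best first, with "score" (0 to 1); they miss things now and then, are a little off and sometimes report something else, mostly with a low value. They report only what shows in the picture. A call takes as long as a camera call.
- bot.trace(picture, thing): "region" (400x640 bool, what is visible of it) and "point" ([column, row] in pixels, amid what is visible of it).
The state is a dict: "clock": time; "qpos": joint angles; "qd": joint speeds; "joint_efforts": joint torques, N m; "position": TCP position; "tool_rot": TCP orientation; "force": force on the tool from outside, world axes, zero at the start; "moment": the same for the moment, N m; "grip_width": finger opening in m.
Only numpy, scipy, OpenCV 4.12 (cv2) and the standard library are available. Lean on these libraries where they do the work, as an engineer would, in place of code of your own. Each camera call takes 0.05 s, during which the arm holds its last target.

TASK

Weigh the soil core: free the thin-walled grey cassette from its carrier by squeezing its two opposing side buttons together, lift it straight out and stand it upright in the middle of the balance's steel pan, then let go. Be gentle: grip the cassette lightly, with about 20 to 30 N (its walls crack if a finger presses with more than 45 N), do not wrench it against the carrier, and set it down softly, because the balance is damaged by a load above 20 N. Leave the other things on the table where they are.

Things in the scene. Friction and masses are not known exactly. Their poses are not given: they have to be found in the camera images.
- cassette: Upright box of grey plastic with a black cap, 78 (x) x 49 (y) x 90 mm (z), 0.3 to 0.5 kg, a brown window on both x faces. Origin: centre of its underside, z up, y from one release button to the other. Clipped in the carrier at first (2 mm of play); once both buttons are in by 5 mm or more it lifts straight up, clear after 30 mm. A half turn makes no difference.
- button_a_face (a point): Centre of the outer face of the black ribbed release button on the cassette's +y side, 66 mm above the underside and 32 mm from the middle when out. The face is 32 mm wide (x) and 28 mm high.
- button_b_face (a point): The same for the opposite button, on the -y side. Out, the two faces are 64 mm apart; fully in, 50 mm.
- button_a (a joint): Travel of button a: 0 = out, 0.007 m = fully in (against a firm stop). Spring: 3 N to start, 8 N fully in.
- button_b (a joint): Travel of button b, likewise.
- carrier: The fixed carrier (cradle) that holds the cassette: grey base plate 112 x 100 x 8 mm with dark steel guides up to 34 mm high. Origin at the centre of its underside on the table, z up; the cassette stands on the base plate, 8 mm above the origin, with its axes along the carrier's.
- balance: The fixed white bench balance, 150 (x) x 140 (y) mm, 40 mm high, with a dark display along its front (-x) edge. Origin at the centre of its underside on the table.
- pan: The balance's steel weighing pan, a flat plate 118 (x) x 130 mm (y). Origin at the centre of its TOP face, 52 mm above the table, z up. It is sprung: it sinks about 0.33 mm per newton (1 to 2 mm under the cassette), up to 7 mm.
- marker: Bystander, not to be disturbed: white marker with a black cap, 142 mm long, 18 mm thick. Origin at the centre of its underside.
- stopwatch: Bystander, not to be disturbed: round black stopwatch, 68 x 58 mm, 15 mm high. Origin at the centre of its underside.
- sieve: Bystander, not to be disturbed: round brass sieve, 108 mm across, 45 mm high. Origin at the centre of its underside.
- tin_a: Bystander, not to be disturbed: round lidded aluminium tin, 68 mm across, 40 mm high. Origin at the centre of its underside.

How it is judged:
On the way, in this order (a step that is already met when the one before it is completed fails the run):
1. both side buttons are squeezed in (each by more than 4.5 mm) while the cassette is still in its carrier (value of joint each of button_a, button_b above 0.0045 m and z of cassette in the frame of carrier below 0.014 m), for 0.1 s.
2. the cassette is lifted clear of the carrier (its underside more than 40 mm above the base plate) (z of cassette in the frame of carrier above 0.048 m), for 0.1 s.
At the end, for the whole second after the job is handed in: The cassette stands on the pan, its underside on the pan's top face (within 4 mm), upright within 0.08 rad, its middle within 20 mm of the pan's middle, at rest and released (horizontal distance between cassette and pan below 0.02 m and z of cassette in the frame of pan between -0.004 and 0.004 m and angle between cassette's own z axis and vertical below 0.08 rad and contact force between cassette and pan above 1.5 N and linear speed of cassette below 0.02 m/s); the robot touches nothing.
It fails at once if the cassette is squeezed too hard: the contact forces of both fingers on it add up to more than 90 N (45 N a finger) (contact force between the fingers and cassette above 90 N).
It fails at once if the balance's pan is loaded with more than 20 N (contact force between pan and anything else above 20 N).
It fails at once if the cassette is dropped or driven fast onto the pan: over it, with its underside less than 30 mm above it, it moves faster than 0.35 m/s (a fall of more than 6 mm) (horizontal distance between cassette and pan below 0.08 m and z of cassette in the frame of pan below 0.03 m and linear speed of cassette above 0.35 m/s).
It fails at once if the cassette is wrenched against its carrier with more than 60 N (contact force between cassette and carrier above 60 N).
It fails at once if a bystander (marker or stopwatch) is moved by more than 30 mm (distance of any of marker, stopwatch from where it was at the start of the episode above 0.03 m).
It also fails if it takes over 45 s, if anything falls off the work surface, if the arm or the gripper's body presses on something with over 40 N, if the wrist force passes 120 N, or if a joint passes its speed limit or range.

## Working session

There is one attempt and no reset: what is moved stays moved. The work goes in short steps, Python scripts to look and compute and a shell command to move; the robot and the scene stay as the last step left them, time stands still between calls to the robot, and variables do not carry over. Pictures are saved under pics/ and viewed, and the job is handed in when it is done.

```bash
mkdir -p pics
cat > h.py <<'E'
import numpy as np,cv2
from workcell import bot
def K(f):
    fl=200/np.tan(np.radians(f["vertical_fov"])/2); return fl,f["cx"],f["cy"]
def proj(f,X):
    fl,cx,cy=K(f); c=np.array(f["R"])@np.array(X)+np.array(f["t"]); return np.array([cx+fl*c[0]/c[2],cy+fl*c[1]/c[2]])
def ray(f,p):
    fl,cx,cy=K(f);R=np.array(f["R"]);d=R.T@np.array([(p[0]-cx)/fl,(p[1]-cy)/fl,1]);return -R.T@np.array(f["t"]),d
def onz(f,p,z):
    o,d=ray(f,p);return o+d*(z-o[2])/d[2]
E
python3 - <<'E'
from h import *
print(bot.observe()); print(bot.grasp_offset)
for n in ["scene","side","wrist"]:
    f=bot.grab_frame(n); cv2.imwrite(f"pics/{n}0.png",f["pixels"])
    print(n,f["vertical_fov"],f["cx"],f["cy"],(-np.array(f["R"]).T@np.array(f["t"])).round(3))
    for t in ["cassette","button_a_face","carrier","pan","balance","marker","stopwatch"]:
        for r in bot.trace(f,t)[:2]:
            print(t,round(r["score"],2),np.round(r["point"],1),r["region"].sum())
E
```

```text
{'clock': 0.0, 'qpos': array([-1.41822296,  0.52197982, -0.03634557,  1.59997794,  0.02121231,
        1.02107373, -0.11280123]), 'qd': array([ 6.28269841e-04, -8.43205701e-04, -9.41239993e-04,  5.79654435e-04,
        1.56700908e-04,  1.57777396e-03,  8.97412197e-05]), 'joint_efforts': array([ 1.77866223e-03, -9.27094889e+01,  1.98068999e+00, -3.69928694e+01,
        1.78394420e-02,  8.16714135e-03, -8.98228905e-05]), 'position': array([0.13804229, 0.60924419, 0.23075759]), 'tool_rot': array([-3.14054190e+00,  7.49921443e-05,  2.91882977e+00]), 'force': array([ 0.67088167, -0.68216002,  0.99051472]), 'moment': array([-0.03489909, -0.06377302,  0.01346704]), 'grip_width': 0.08520157976219515}
0.0187
scene 46.825595499950445 309.80627898233683 201.5461235151677 [-0.348 -0.567  0.634]
cassette 0.69 [417.8 224.6] 1155
cassette 0.29 [432.8 227.1] 161
button_a_face 0.51 [424.6 250.5] 692
carrier 0.71 [412.5 245.5] 535
pan 0.68 [302.5 226.4] 1302
balance 0.57 [294.6 235.1] 2792
marker 0.64 [350.7 227.7] 114
marker 0.37 [431.3 226.1] 154
stopwatch 0.64 [271.1 206.1] 238
side 50.665927682848846 317.6394791953118 196.31801292742486 [-0.048 -0.924  0.472]
cassette 0.88 [407.  227.7] 1455
carrier 0.97 [408.4 252.5] 971
pan 0.64 [297.5 202.7] 801
balance 0.9 [282.3 205.2] 1292
marker 0.54 [352.5 216.9] 190
stopwatch 0.49 [304.8 192.2] 43
wrist 62.08808614189635 316.9041588545275 200.40781925600945 [0.072 0.623 0.374]
```

View pics/scene0.png

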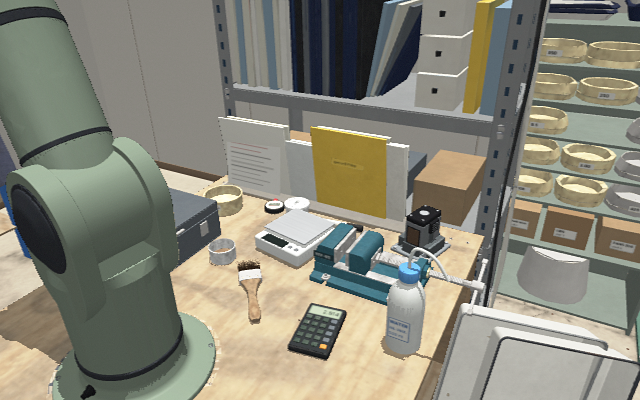

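View pics/side0.png

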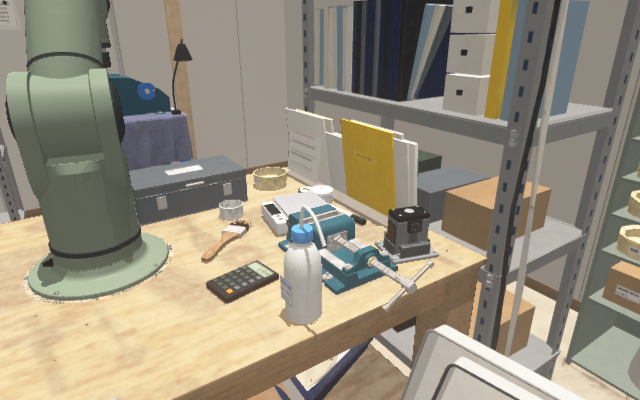

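View pics/wrist0.png

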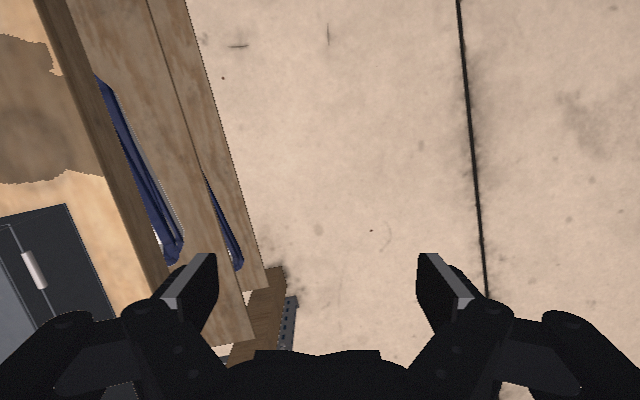

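The scene picture shows the cassette at about (423,230), the balance at (298,232), a vise between them and the camera, and books and shelving behind. The side picture shows the cassette at (408,230). Next I'll crop these areas and locate them.

Run:
```python
from h import *
ims=[]
for n,(x,y) in dict(scene=(330,190),side=(330,185)).items():
    f=bot.grab_frame(n)
    for t in ["cassette","button_a_face","carrier"]:
        for r in bot.trace(f,t)[:1]:
            ys,xs=np.where(r["region"]); print(n,t,r["score"],xs.min(),xs.max(),ys.min(),ys.max())
    for t,z in [("pan",.052),("marker",.009),("stopwatch",.015),("sieve",.045),("tin_a",.04),("carrier",.03),("cassette",.06)]:
        for r in bot.trace(f,t)[:1]:
            p=r["point"]; print(n,t,round(r["score"],2),np.round(p,0),onz(f,p,z).round(3))
    c=f["pixels"][y:y+80,x:x+130]; ims.append(cv2.resize(c,None,fx=6,fy=6,interpolation=cv2.INTER_CUBIC))
    cv2.imwrite(f"pics/{n}_crop.png",ims[-1])
    print(n,"cap guess",)
```

```text
scene cassette 0.63 404 440 206 247
scene carrier 0.8 390 450 232 259
scene pan 0.68 [300. 227.] [ 0.462 -0.064  0.052]
scene marker 0.66 [299. 225.] [ 0.53  -0.016  0.009]
scene stopwatch 0.69 [272. 206.] [0.573 0.096 0.015]
scene sieve 0.76 [225. 197.] [0.512 0.21  0.045]
scene tin_a 0.66 [296. 204.] [0.579 0.02  0.04 ]
scene carrier 0.8 [417. 246.] [ 0.542 -0.328  0.03 ]
scene cassette 0.63 [421. 227.] [ 0.583 -0.323  0.06 ]
scene cap guess
side cassette 0.7 387 428 206 253
side carrier 0.88 376 436 234 263
side pan 0.96 [295. 200.] [ 0.465 -0.035  0.052]
side marker 0.54 [407. 229.] [ 0.649 -0.264  0.009]
side stopwatch 0.43 [306. 190.] [0.577 0.09  0.015]
side sieve 0.68 [270. 178.] [0.498 0.171 0.045]
side tin_a 0.74 [326. 192.] [ 0.579 -0.011  0.04 ]
side carrier 0.88 [407. 252.] [ 0.539 -0.372  0.03 ]
side cassette 0.7 [406. 227.] [ 0.577 -0.326  0.06 ]
side cap guess
```

View pics/scene_crop.png

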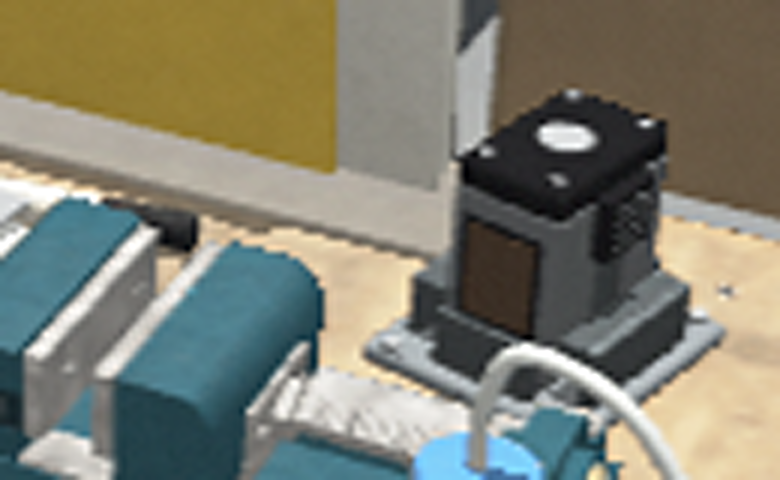

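View pics/side_crop.png

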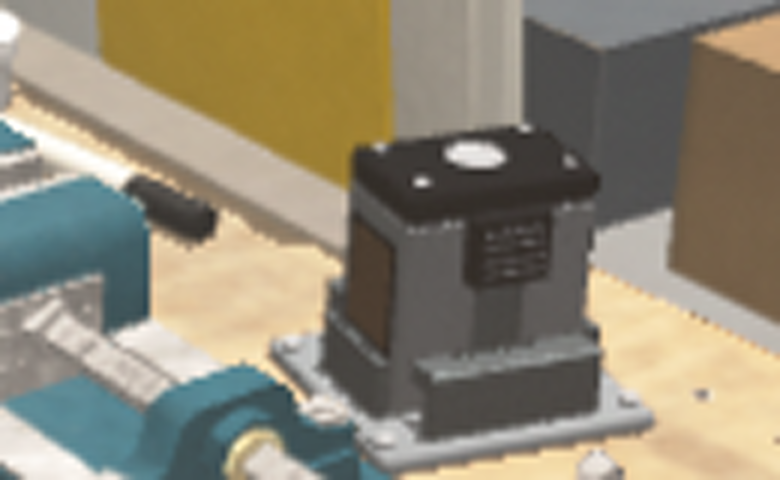

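Run:
```python
from h import *
S=bot.grab_frame("scene");D=bot.grab_frame("side")
g=lambda c,o:(c[0]/6+o[0]-.4,c[1]/6+o[1]-.4)
a=g((568,137),(330,190));b=g((475,155),(330,185))
o1,d1=ray(S,a);o2,d2=ray(D,b)
A=np.stack([d1,-d2],1);s=np.linalg.lstsq(A,o2-o1,rcond=None)[0];print("tri",o1+d1*s[0],o2+d2*s[1])
for f,o,pts in [(S,(330,190),[(573,94),(647,124),(558,181),(487,151)]),(D,(330,185),[(380,148),(525,129),(571,162),(421,182)])]:
    P=np.array([onz(f,g(p,o),.098)[:2] for p in pts]); print(P.round(4).tolist(),P.mean(0))
    for i in range(4):
        e=P[(i+1)%4]-P[i]; print(np.linalg.norm(e).round(4),np.degrees(np.arctan2(e[1],e[0])).round(1))
    print(onz(f,a if f is S else b,.098))
for f,o,pts in [(S,(330,190),[(368,352),(722,330)]),(D,(330,185),[(275,352),(395,468),(652,418)])]:
    print([onz(f,g(p,o),.008)[:2].round(3).tolist() for p in pts])
# pan
for n,f,(x,y) in [("scene",S,(245,195)),("side",D,(255,180))]:
    c=f["pixels"][y:y+75,x:x+130]; cv2.imwrite(f"pics/{n}_pan.png",cv2.resize(c,None,fx=6,fy=6,interpolation=cv2.INTER_CUBIC))
```

```text
tri [ 0.583132   -0.3268323   0.09954154] [ 0.58256086 -0.32685722  0.09853561]
[[0.6201, -0.3175], [0.6095, -0.3501], [0.5518, -0.3329], [0.5614, -0.302]] [ 0.58569001 -0.32563928]
0.0344 -108.1
0.0602 163.4
0.0323 72.7
0.0607 -14.7
[ 0.58581679 -0.32613847  0.098     ]
[[0.5592, -0.3019], [0.6162, -0.319], [0.6077, -0.35], [0.5504, -0.3325]] [ 0.58338716 -0.32584865]
0.0595 -16.7
0.0321 -105.3
0.0599 163.0
0.0318 74.1
[ 0.58346679 -0.32599962  0.098     ]
[[0.539, -0.268], [0.619, -0.387]]
[[0.537, -0.275], [0.516, -0.364], [0.618, -0.39]]
```

View pics/scene_pan.png

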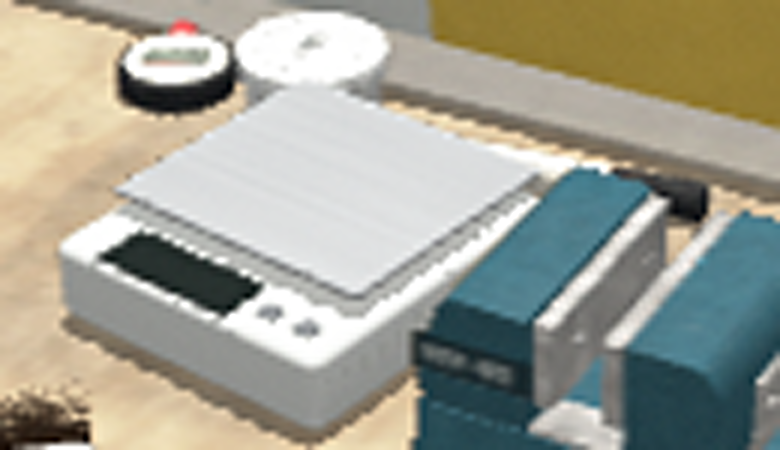

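View pics/side_pan.png

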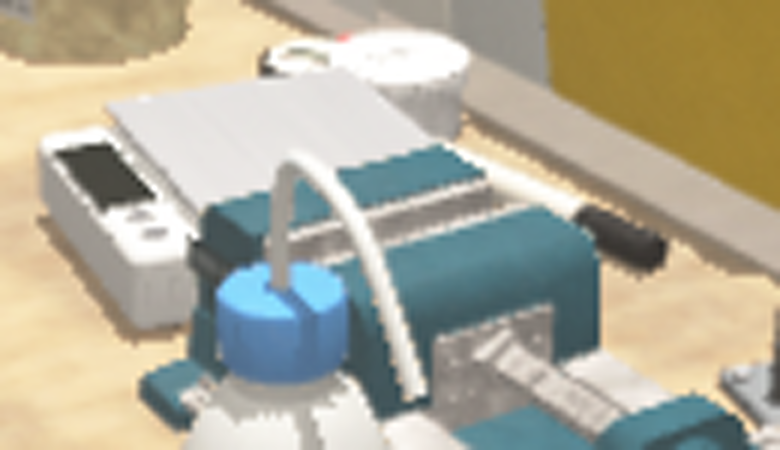

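```bash
cat >> h.py <<'E'
from scipy.spatial.transform import Rotation as Ro
def delta(target,yaw=None):
    s=bot.observe();R=Ro.from_euler("xyz",s["tool_rot"])
    d=R.inv().apply(np.array(target)-s["position"])
    print("clock",s["clock"],"pos",s["position"].round(4),"rpy",s["tool_rot"].round(4),"w",s["grip_width"],"F",s["force"].round(1))
    print("tool shift in full scales",(d/.025).round(3))
    if yaw is not None:
        rv=(R.inv()*Ro.from_euler("xyz",[np.pi,0,yaw])).as_rotvec(); print("turn frac",(rv/(2*np.pi)).round(5))
E
python3 - <<'E'
from h import *
S=bot.grab_frame("scene");D=bot.grab_frame("side")
g=lambda c,o:(c[0]/6+o[0]-.4,c[1]/6+o[1]-.4)
P=np.array([onz(S,g(p,(245,195)),.052)[:2] for p in [(117,192),(318,88),(540,175),(360,296)]]);print(P.round(3).tolist(),P.mean(0))
Q=np.array([onz(D,g(p,(255,180)),.052)[:2] for p in [(105,103),(345,68),(435,140)]]);print(Q.round(3).tolist())
for i in range(4):
    e=P[(i+1)%4]-P[i];print(np.linalg.norm(e).round(3),np.degrees(np.arctan2(e[1],e[0])).round(1))
def tri(a,b):
    o1,d1=ray(S,a);o2,d2=ray(D,b);s=np.linalg.lstsq(np.stack([d1,-d2],1),o2-o1,rcond=None)[0];return (o1+d1*s[0]).round(3),(o2+d2*s[1]).round(3)
print("vise jaw end",tri((430/6+330-18.3-.0,0),(0,0)) if 0 else "")
print("bottle cap",tri((410,268),(302,234)))
print("spout top",tri((418,248),(303.5,206)))
print("vise far corner moving jaw",tri((383,236),(354,217)))
print("yellow book top L,R",tri((311,127),(343,121)),tri((392,134),(393,143)))
print("white panel bottom right", onz(S,(405,232),0))
delta([.42,.30,.30],None)
E
```

```text
[[0.424, 0.017], [0.535, -0.012], [0.514, -0.13], [0.404, -0.109]] [ 0.46937998 -0.0585372 ]
[[0.425, 0.017], [0.536, -0.007], [0.522, -0.101]]
0.115 -14.4
0.12 -100.2
0.112 169.5
0.127 80.7
vise jaw end 
bottle cap (array([ 0.275, -0.392,  0.166]), array([ 0.269, -0.394,  0.158]))
spout top (array([ 0.268, -0.404,  0.214]), array([ 0.267, -0.404,  0.212]))
vise far corner moving jaw (array([ 0.471, -0.271,  0.082]), array([ 0.476, -0.27 ,  0.089]))
yellow book top L,R (array([0.653, 0.01 , 0.234]), array([0.651, 0.01 , 0.23 ])) (array([ 0.643, -0.216,  0.254]), array([ 0.629, -0.216,  0.219]))
white panel bottom right [ 0.63653673 -0.26913227  0.        ]
clock 2.5 pos [0.1381 0.6095 0.2313] rpy [ 3.1416 -0.      2.9187] w 0.08545527764876125 F [-1.3 -0.5  0.6]
tool shift in full scales [-13.733  -9.584  -2.748]
```

```bash
R='[-0.94,-0.755,-0.28,0,0,0]'; python3 -m handwheel '[[-0.94,-0.755,-0.28,0,0,0],[-0.94,-0.755,-0.28,0,0,0],[-0.94,-0.755,-0.28,0,0,0],[-0.94,-0.755,-0.28,0,0,0],[-0.94,-0.755,-0.28,0,0,0],[-0.94,-0.755,-0.28,0,0,0],[-0.94,-0.755,-0.28,0,0,0],[-0.94,-0.755,-0.28,0,0,0]]' -1 25; python3 -m handwheel '[[-0.94,-0.755,-0.28,0,0,0],[-0.94,-0.755,-0.28,0,0,0],[-0.94,-0.755,-0.28,0,0,0],[-0.94,-0.755,-0.28,0,0,0],[-0.94,-0.755,-0.28,0,0,0],[-0.94,-0.755,-0.28,0,0,0]]'; python3 -c "
from h import *
delta([.46,-.06,.33],np.radians(163.7))
delta([.57,-.29,.27],np.radians(163.7))"
```

```text
clock: 3.5
position: [0.2887, 0.4199, 0.2877]
tool_rot: [3.141, 0.0, 2.919]
force: [0.3, 0.5, 0.2]
grip_width: 0.0856
clock: 4.25
position: [0.4011, 0.2783, 0.3297]
tool_rot: [3.141, 0.0, 2.919]
force: [-0.0, 0.6, 0.8]
grip_width: 0.0852
clock 4.25 pos [0.4011 0.2783 0.3297] rpy [3.1413e+00 1.0000e-04 2.9188e+00] w 0.0852330639320343 F [-0.   0.6  0.8]
tool shift in full scales [ -5.287 -12.677  -0.016]
turn frac [4.00e-05 2.00e-05 9.82e-03]
clock 4.25 pos [0.4011 0.2783 0.3297] rpy [3.1413e+00 1.0000e-04 2.9188e+00] w 0.0852330639320343 F [-0.   0.6  0.8]
tool shift in full scales [-11.611 -20.678   2.383]
turn frac [4.00e-05 2.00e-05 9.82e-03]
```

```bash
python3 -m handwheel '[[-0.4,-0.98,0,0,0,0.0012],[-0.4,-0.98,0,0,0,0.0012],[-0.4,-0.98,0,0,0,0.0012],[-0.4,-0.98,0,0,0,0.0012],[-0.4,-0.98,0,0,0,0.0012],[-0.4,-0.98,0,0,0,0.0012],[-0.4,-0.98,0,0,0,0.0013],[-0.4,-0.98,0,0,0,0.0013]]'; python3 -m handwheel '[[-0.4,-0.98,0,0,0,0],[-0.4,-0.98,0,0,0,0],[-0.4,-0.98,0,0,0,0],[-0.4,-0.98,0,0,0,0],[-0.4,-0.98,0,0,0,0]]'; python3 -c "
from h import *
f=bot.grab_frame('wrist');cv2.imwrite('pics/w1.png',f['pixels'])
print(proj(f,[.468,-.059,.052]))
delta([.56,-.29,.24],np.radians(163.7))"
```

```text
clock: 5.25
position: [0.4298, 0.0686, 0.3295]
tool_rot: [3.141, 0.0, 2.857]
force: [0.4, 0.1, -0.1]
grip_width: 0.0854
clock: 5.88
position: [0.4434, -0.063, 0.3295]
tool_rot: [3.141, 0.0, 2.857]
force: [0.1, -0.5, 0.3]
grip_width: 0.0857
[326.73936039 180.04782822]
clock 5.925 pos [ 0.4434 -0.0661  0.3296] rpy [-3.1410e+00  1.0000e-03  2.8544e+00] w 0.0853854220355414 F [-2.5 -4.1 -1. ]
tool shift in full scales [-7.007 -7.266  3.595]
turn frac [-0.0001   0.00015 -0.00043]
```

View pics/w1.png

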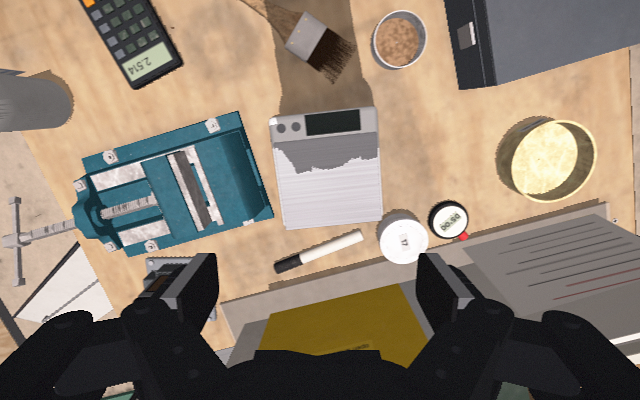

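The wrist picture shows the pan, with its far edge from (282,229) to (382,219), the marker around (318,251), the vise at (170,185), and the cassette hidden behind the finger at (165,290). I'll refine the pan position and move over the cassette.

```bash
python3 -c "
from h import *
f=bot.grab_frame('wrist')
r=bot.trace(f,'pan')
if r:
  m=r[0]['region'];c=max(cv2.findContours(m.astype('uint8'),0,2)[0],key=cv2.contourArea);b=cv2.boxPoints(cv2.minAreaRect(c));print(r[0]['score'],b)
  P=np.array([onz(f,p,.052)[:2] for p in b]);print(P.round(4),P.mean(0))
A,B=[onz(f,p,.052)[:2] for p in [(282,229),(382,219)]]
e=(B-A)/np.linalg.norm(B-A);print(np.linalg.norm(B-A),np.degrees(np.arctan2(e[1],e[0])),(A+B)/2+.059*np.array([-e[1],e[0]]))
"
python3 -m handwheel '[[-0.87,-0.9,0.4,0,0,0],[-0.87,-0.9,0.4,0,0,0],[-0.87,-0.9,0.4,0,0,0],[-0.87,-0.9,0.4,0,0,0],[-0.87,-0.9,0.4,0,0,0],[-0.87,-0.9,0.4,0,0,0],[-0.87,-0.9,0.4,0,0,0],[-0.87,-0.9,0.4,0,0,0]]'
python3 -c "
from h import *
f=bot.grab_frame('wrist');cv2.imwrite('pics/w2.png',f['pixels'])
print(proj(f,[.584,-.326,.098]))
delta([.584,-.326,.15],np.radians(163.7))"
```

```text
0.74 [[275.70868 141.42   ]
 [378.75006 129.7863 ]
 [388.76007 218.44646]
 [285.7187  230.08015]]
[[ 0.4028 -0.1101]
 [ 0.4252  0.0167]
 [ 0.5416  0.0025]
 [ 0.5187 -0.1343]] [ 0.47205576 -0.05630202]
0.13443147204063033 79.71923985296829 [ 0.46977119 -0.06194783]
clock: 7.02
position: [0.5608, -0.2833, 0.2488]
tool_rot: [3.141, -0.0, 2.858]
force: [-0.1, 1.2, 0.5]
grip_width: 0.0855
[281.72905166 220.96654824]
clock 7.075 pos [ 0.5611 -0.2865  0.2473] rpy [-3.1405e+00 -1.0000e-03  2.8564e+00] w 0.0852849248027258 F [-3.9 -1.2 -3.6]
tool shift in full scales [-1.329 -1.253  3.892]
turn frac [-0.00017 -0.00016 -0.00012]
```

View pics/w2.png

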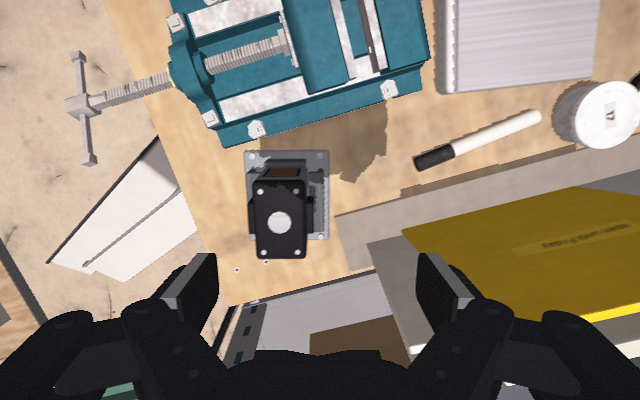

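The wrist picture shows the cassette cap with its label at (279,222) and screws at (260,191), (297,190), (259,253) and (298,252). That agrees with the earlier estimate.

```bash
python3 -c "
from h import *
f=bot.grab_frame('wrist')
c=f['pixels'][170:270,225:345];cv2.imwrite('pics/w2c.png',cv2.resize(c,None,fx=6,fy=6,interpolation=cv2.INTER_CUBIC))
"
python3 -m handwheel '[[-0.44,-0.42,0.75,0,0,0],[-0.44,-0.42,0.75,0,0,0],[-0.44,-0.42,0.75,0,0,0],[0,0,0.75,0,0,0],[0,0,0,0,0,0],[0,0,0,0,0,0]]'
python3 -c "
from h import *
f=bot.grab_frame('wrist');cv2.imwrite('pics/w3.png',f['pixels'])
print(proj(f,[.584,-.326,.098]))
delta([.584,-.326,.055],np.radians(163.7))"
```

```text
clock: 7.88
position: [0.583, -0.3226, 0.1751]
tool_rot: [3.141, 0.001, 2.858]
force: [0.3, 0.2, 0.2]
grip_width: 0.0851
[315.11561015 211.85658986]
clock 7.925 pos [ 0.5831 -0.3228  0.1753] rpy [3.1415e+00 1.1000e-03 2.8577e+00] w 0.08533359014940857 F [ 0.4 -0.   0.3]
tool shift in full scales [-0.067 -0.114  4.811]
turn frac [2.0e-05 1.8e-04 9.0e-05]
```

View pics/w3.png

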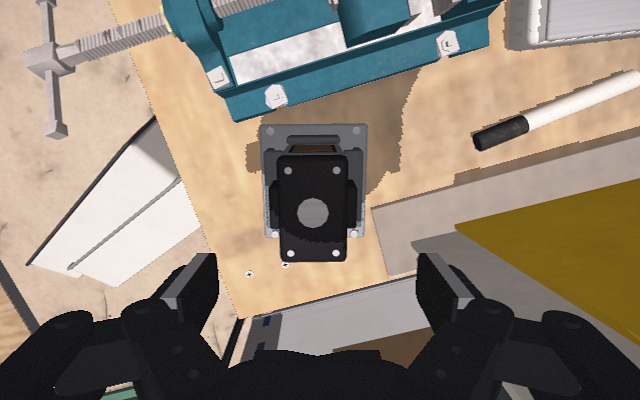

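```bash
python3 -c "
from h import *
f=bot.grab_frame('wrist')
c=f['pixels'][185:350,225:400];cv2.imwrite('pics/w3c.png',cv2.resize(c,None,fx=3.5,fy=3.5,interpolation=cv2.INTER_CUBIC))
"
```

```text
(no output)
```

View pics/w3c.png

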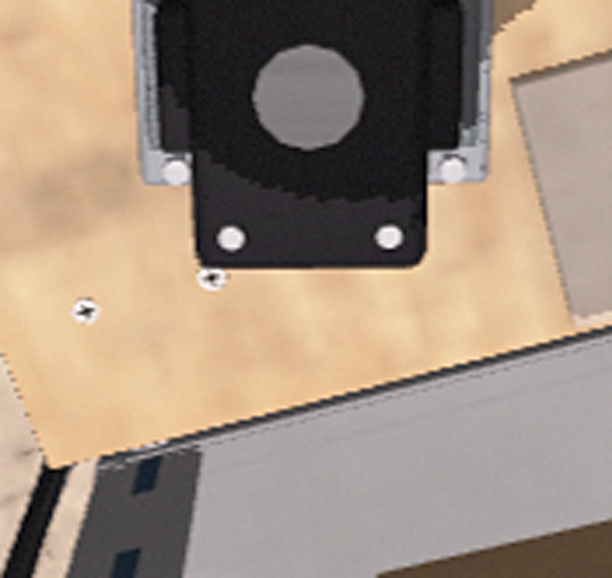

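```bash
python3 -c "
from h import *
f=bot.grab_frame('wrist')
P=np.array([onz(f,p,.098) for p in [(288.5,170.5),(334.3,170.3),(335.7,252.5),(290.6,252.6),(312.7,212.4)]]);print(P.round(4),P[:4].mean(0))
for a,b in [(0,3),(1,2)]:
  e=P[b]-P[a];print(np.linalg.norm(e),np.degrees(np.arctan2(e[1],e[0])))
for a,b in [(0,1),(3,2)]:
  e=P[b]-P[a];print(np.linalg.norm(e),np.degrees(np.arctan2(e[1],e[0])))
delta(list(P[:4].mean(0)[:2])+[.055])
"
```

```text
[[ 0.5514 -0.3354  0.098 ]
 [ 0.5598 -0.3059  0.098 ]
 [ 0.6177 -0.3208  0.098 ]
 [ 0.6087 -0.3519  0.098 ]
 [ 0.5841 -0.3281  0.098 ]] [ 0.58439675 -0.32848279  0.098     ]
0.05969776416043508 -16.074853143755465
0.05977240788532021 -14.423122247238043
0.03064379080329056 74.06977502342316
0.03236659372678178 73.97390556406177
clock 8.025 pos [ 0.583  -0.323   0.1752] rpy [3.1416e+00 1.2000e-03 2.8575e+00] w 0.08577998064950886 F [ 0.6 -0.1  0.3]
tool shift in full scales [-0.108 -0.195  4.809]
```

```bash
python3 -m handwheel '[[-0.05,-0.09,0.6,0,0,0],[-0.05,-0.08,0.6,0,0,0],[0,0,0.6,0,0,0],[0,0,0.6,0,0,0],[0,0,0.65,0,0,0],[0,0,0.65,0,0,0],[0,0,0.6,0,0,0],[0,0,0.63,0,0,0]]'
python3 -m handwheel '[[0,0,0,0,0,0],[0,0,0,0,0,0]]'
python3 -c "
from h import *
for n in ['side','wrist']:
  f=bot.grab_frame(n);p=f['pixels']
  if n=='side': p=cv2.resize(p[140:290,330:500],None,fx=4,fy=4,interpolation=cv2.INTER_CUBIC)
  cv2.imwrite('pics/%s4.png'%n,p)
delta([.584,-.3275,.052],np.radians(164))"
```

```text
clock: 9.02
position: [0.584, -0.328, 0.0501]
tool_rot: [-3.142, 0.0, 2.857]
force: [0.7, 0.3, 0.0]
grip_width: 0.0851
clock: 9.28
position: [0.5841, -0.3283, 0.0514]
tool_rot: [-3.141, 0.0, 2.857]
force: [-0.1, -0.1, 1.0]
grip_width: 0.0857
clock 9.375 pos [ 0.5842 -0.3282  0.0517] rpy [-3.1414e+00  9.0000e-04  2.8571e+00] w 0.08558265162812298 F [-0.2  0.3 -0.4]
tool shift in full scales [ 0.017  0.025 -0.012]
turn frac [-3.0e-05  1.5e-04 -8.3e-04]
```

View pics/side4.png

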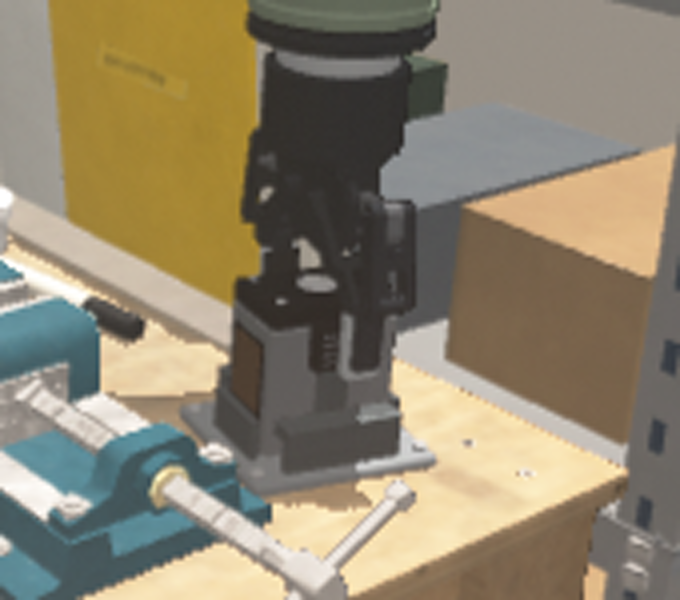

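View pics/wrist4.png

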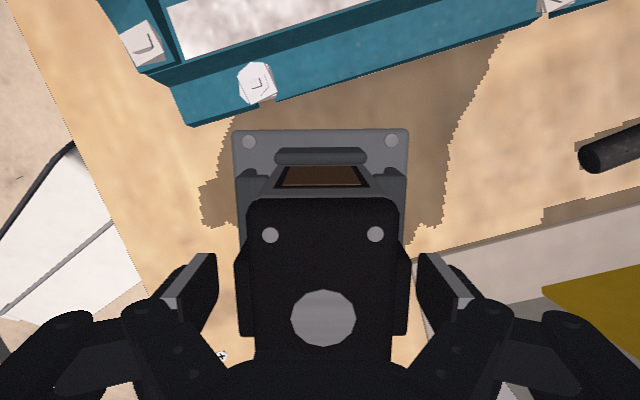

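```bash
python3 -c "
from h import *
f=bot.grab_frame('side')
s=bot.observe();R=Ro.from_euler('xyz',s['tool_rot']).as_matrix();p=s['position']
q=lambda v:((proj(f,p+R@np.array(v))-[330,140])*4).round(0)
for y in (-.032,-.0425,-.057):
  for x in (-.011,.011): print(y,x,q([x,y,0]),q([x,y,-.0187]))
print('pad tip if 13 back',q([0.011,-.0425,-.013]))
print('button b by est',((proj(f,np.array([.584,-.3265,.074])-.032*np.array([np.cos(np.radians(73.9)),np.sin(np.radians(73.9)),0]))-[330,140])*4))
"
```

```text
-0.032 -0.011 [359. 381.] [362. 350.]
-0.032 0.011 [323. 387.] [326. 356.]
-0.0425 -0.011 [369. 390.] [372. 358.]
-0.0425 0.011 [333. 396.] [336. 364.]
-0.057 -0.011 [384. 402.] [387. 370.]
-0.057 0.011 [346. 408.] [349. 376.]
pad tip if 13 back [335. 374.]
button b by est [342.27545702 345.7219462 ]
```

Both pads straddle the buttons, with pads at columns 216 and 418 and buttons at 236 to 408. The cassette sits about 1.5 mm towards +y, so I'll nudge over and close.

```bash
python3 -m handwheel '[[0,0.06,0,0,0,0],[0,0,0,0,0,0]]'; python3 -m handwheel '[[0,0,0,0,0,0],[0,0,0,0,0,0],[0,0,0,0,0,0],[0,0,0,0,0,0]]' 1 25;python3 -m handwheel '[[0,0,0,0,0,0],[0,0,0,0,0,0],[0,0,0,0,0,0],[0,0,0,0,0,0]]'
python3 -c "
from h import *
for n in ['side','wrist']:
  f=bot.grab_frame(n);p=f['pixels']
  if n=='side': p=cv2.resize(p[140:290,330:500],None,fx=4,fy=4,interpolation=cv2.INTER_CUBIC)
  cv2.imwrite('pics/%s5.png'%n,p)
delta([.584,-.3275,.052],np.radians(164))"
```

```text
clock: 9.68
position: [0.5845, -0.3264, 0.0513]
tool_rot: [3.142, 0.0, 2.857]
force: [0.9, -0.8, 0.6]
grip_width: 0.0855
clock: 10.18
position: [0.5847, -0.3266, 0.0516]
tool_rot: [3.142, 0.001, 2.857]
force: [0.8, 1.6, 6.8]
grip_width: 0.0488
clock: 10.68
position: [0.5847, -0.3266, 0.0515]
tool_rot: [3.142, 0.001, 2.857]
force: [0.8, 2.0, 6.0]
grip_width: 0.0483
clock 10.775 pos [ 0.5847 -0.3266  0.0515] rpy [3.1415e+00 8.0000e-04 2.8573e+00] w 0.049136491897657786 F [-0.3  1.4  5.9]
tool shift in full scales [ 0.016 -0.042 -0.019]
turn frac [ 1.0e-05  1.2e-04 -8.1e-04]
```

View pics/side5.png

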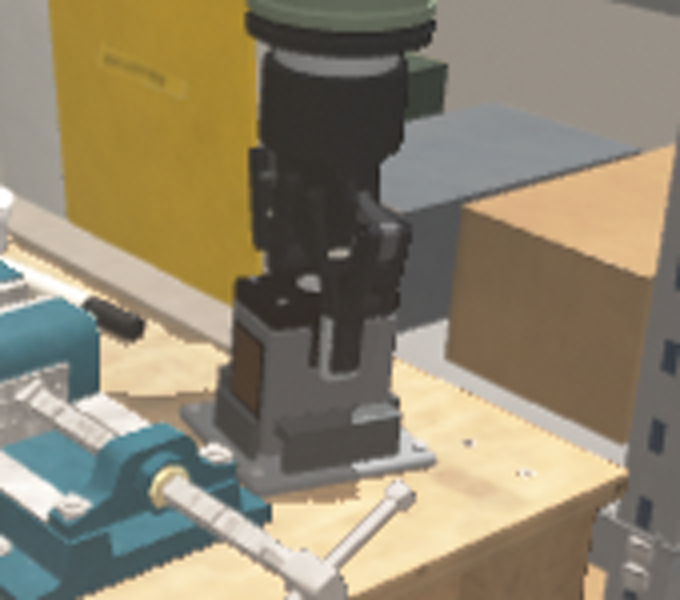

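View pics/wrist5.png

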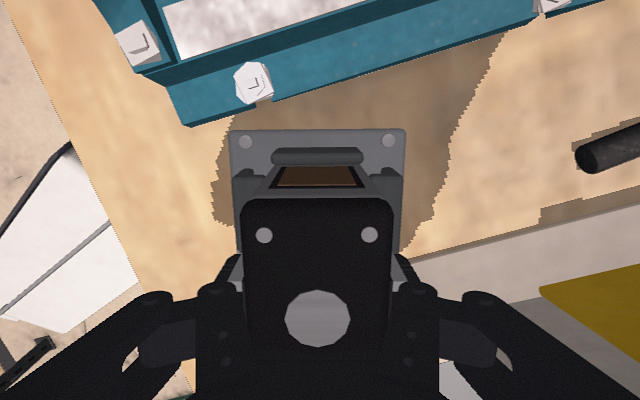

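The opening is 49 mm, so both buttons are fully in. I'll lift gently.

```bash
python3 -m handwheel '[[0,0,-0.15,0,0,0],[0,0,-0.25,0,0,0],[0,0,-0.25,0,0,0],[0,0,-0.25,0,0,0]]';python3 -m handwheel '[[0,0,-0.35,0,0,0],[0,0,-0.4,0,0,0],[0,0,-0.4,0,0,0],[0,0,-0.4,0,0,0],[0,0,-0.4,0,0,0],[0,0,-0.4,0,0,0],[0,0,-0.4,0,0,0],[0,0,-0.3,0,0,0]]'
python3 -c "
from h import *
for n in ['side','wrist']:
  f=bot.grab_frame(n);p=f['pixels']
  if n=='side': p=cv2.resize(p[140:290,330:500],None,fx=4,fy=4,interpolation=cv2.INTER_CUBIC)
  cv2.imwrite('pics/%s6.png'%n,p)
delta([.469,-.059,.3])"
```

```text
clock: 11.28
position: [0.5843, -0.3266, 0.074]
tool_rot: [-3.142, 0.0, 2.857]
force: [-0.1, -0.6, -4.7]
grip_width: 0.0489
clock: 12.28
position: [0.5844, -0.3266, 0.1505]
tool_rot: [-3.142, 0.0, 2.857]
force: [-0.8, 0.2, -5.1]
grip_width: 0.0491
clock 12.375 pos [ 0.5847 -0.3268  0.1507] rpy [-3.1414e+00  1.2000e-03  2.8572e+00] w 0.04881028056627796 F [ 0.5  0.3 -3.3]
tool shift in full scales [ 7.439  8.982 -5.98 ]
```

View pics/side6.png

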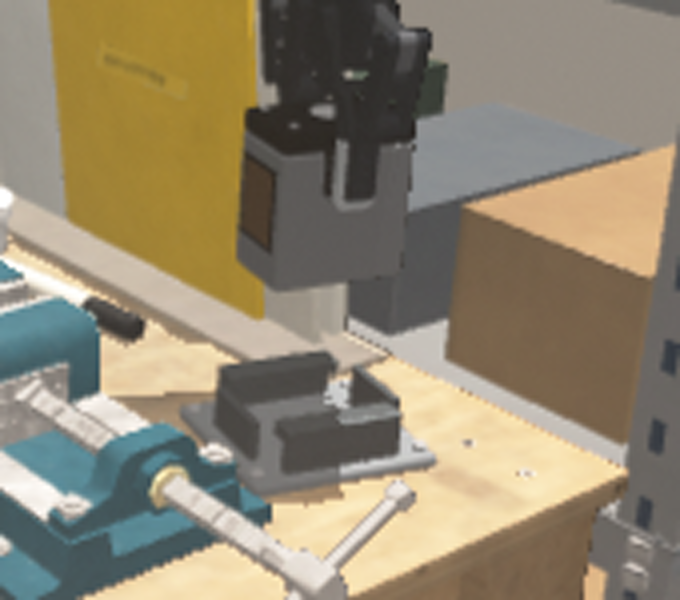

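View pics/wrist6.png

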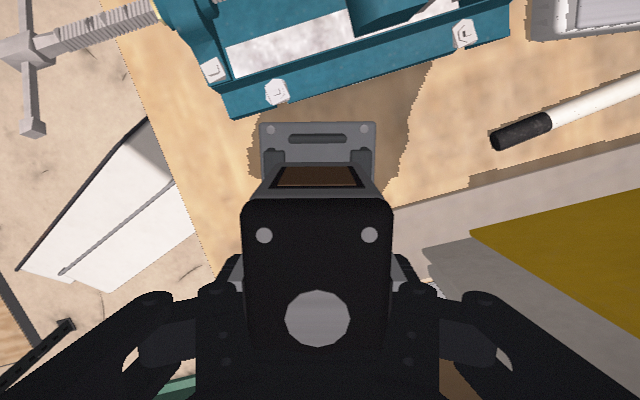

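It's held and level, with the cap at the same pixels as before the lift. I'll raise it, carry it over the vise and go towards the pan.

```bash
python3 -m handwheel '[[0,0,-0.5,0,0,0],[0,0,-0.9,0,0,0],[0.3,0.4,-0.7,0,0,0],[0.55,0.65,-0.3,0,0,0],[0.6,0.72,0,0,0,0],[0.6,0.72,0,0,0,0],[0.6,0.72,0,0,0,0],[0.6,0.72,0,0,0,0]]';python3 -m handwheel '[[0.6,0.72,0,0,0,0],[0.6,0.72,0,0,0,0],[0.6,0.72,0,0,0,0],[0.6,0.72,0,0,0,0],[0.6,0.72,0,0,0,0],[0.6,0.72,0,0,0,0],[0.4,0.5,0,0,0,0],[0,0,0,0,0,0]]'
python3 -c "
from h import *
for n in ['scene','side']:
  f=bot.grab_frame(n);p=f['pixels'][120:270,210:380]
  cv2.imwrite('pics/%s7.png'%n,cv2.resize(p,None,fx=4,fy=4,interpolation=cv2.INTER_CUBIC))
delta([.469,-.059,.0955])"
```

```text
clock: 13.38
position: [0.5333, -0.2079, 0.2103]
tool_rot: [3.141, 0.0, 2.858]
force: [0.8, -1.1, -4.5]
grip_width: 0.0489
clock: 14.38
position: [0.4715, -0.0646, 0.2101]
tool_rot: [3.141, 0.0, 2.859]
force: [0.3, 0.1, -4.3]
grip_width: 0.0489
clock 14.475 pos [ 0.4719 -0.066   0.2101] rpy [3.1416e+00 6.0000e-04 2.8572e+00] w 0.048550233673449655 F [ 1.   0.5 -3.7]
tool shift in full scales [0.195 0.237 4.583]
```

View pics/scene7.png

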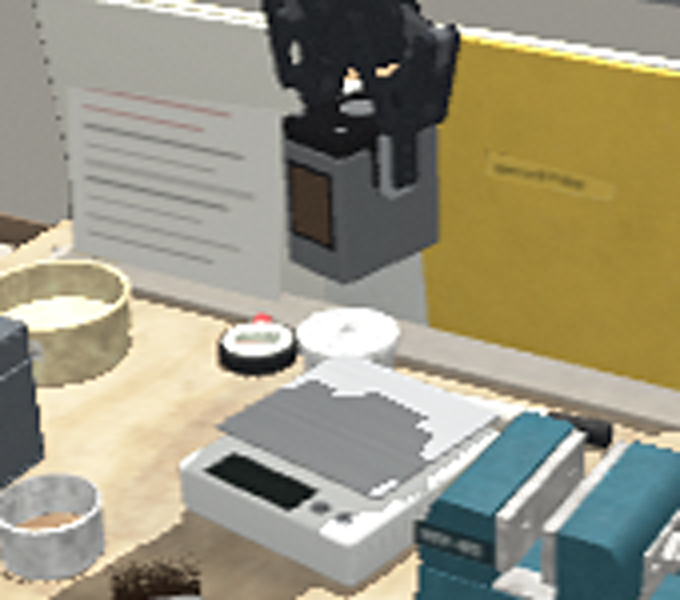

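View pics/side7.png

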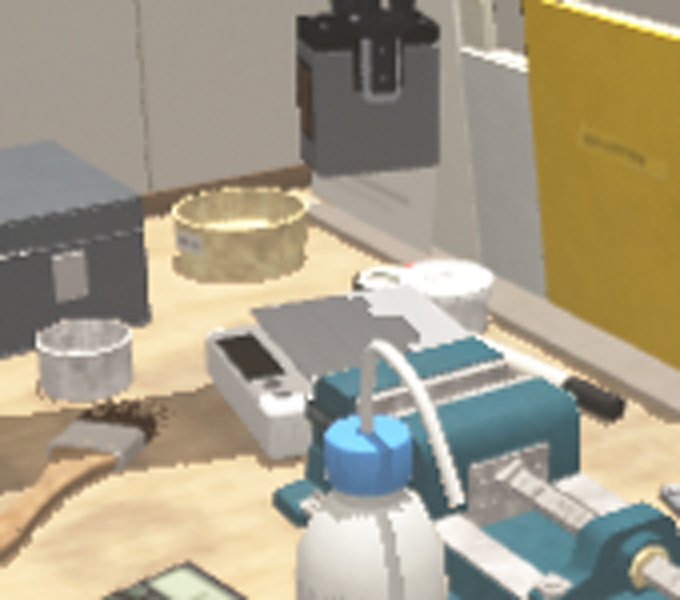

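```bash
python3 -m handwheel '[[0.1,0.12,0.4,0,0,0],[0.1,0.12,0.6,0,0,0],[0,0,0.6,0,0,0],[0,0,0.6,0,0,0],[0,0,0.6,0,0,0],[0,0,0.5,0,0,0],[0,0,0.4,0,0,0],[0,0,0.2,0,0,0]]';python3 -m handwheel '[[0,0,0,0,0,0],[0,0,0,0,0,0]]'
python3 -c "
from h import *
for n in ['scene','side']:
  f=bot.grab_frame(n);p=f['pixels'][140:290,230:400]
  cv2.imwrite('pics/%s8.png'%n,cv2.resize(p,None,fx=4,fy=4,interpolation=cv2.INTER_CUBIC))
delta([.469,-.059,.0955])"
```

```text
clock: 15.48
position: [0.4685, -0.0587, 0.1117]
tool_rot: [-3.141, -0.0, 2.857]
force: [0.0, 0.4, -4.5]
grip_width: 0.0488
clock: 15.72
position: [0.4689, -0.0586, 0.1126]
tool_rot: [3.141, 0.001, 2.857]
force: [-0.2, 0.3, -4.5]
grip_width: 0.0489
clock 15.825 pos [ 0.4688 -0.0586  0.1126] rpy [3.1414e+00 6.0000e-04 2.8573e+00] w 0.048684415373847274 F [ 0.4  0.8 -4. ]
tool shift in full scales [-0.011 -0.015  0.686]
```

View pics/scene8.png

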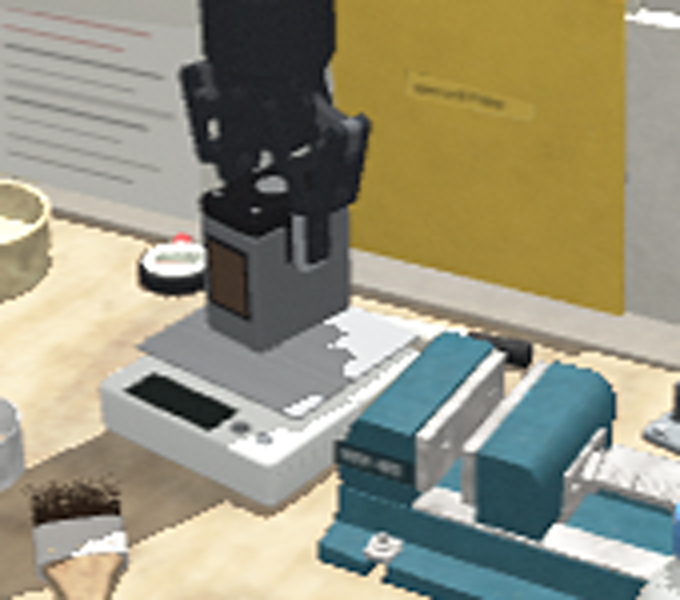

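View pics/side8.png

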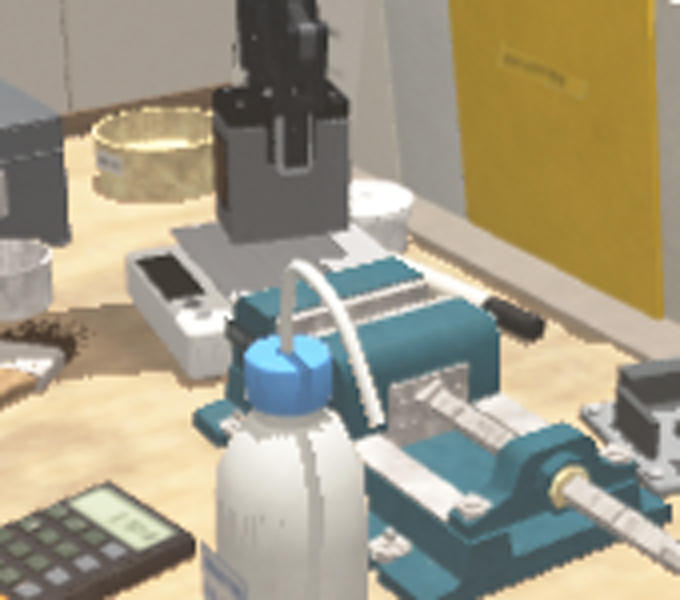

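It's centred over the pan and upright. I'll come down in small steps and watch the force.

```bash
python3 -m handwheel '[[0,0,0.12,0,0,0],[0,0,0.15,0,0,0],[0,0,0.13,0,0,0],[0,0,0.1,0,0,0],[0,0,0.06,0,0,0],[0,0,0,0,0,0]]';python3 -m handwheel '[[0,0,0.03,0,0,0],[0,0,0.03,0,0,0],[0,0,0,0,0,0]]';python3 -m handwheel '[[0,0,0.03,0,0,0],[0,0,0.03,0,0,0],[0,0,0,0,0,0],[0,0,0,0,0,0]]'
```

```text
clock: 16.58
position: [0.4686, -0.0586, 0.0982]
tool_rot: [-3.142, -0.0, 2.857]
force: [-0.8, 0.2, -4.2]
grip_width: 0.0489
clock: 16.95
position: [0.4686, -0.0586, 0.0968]
tool_rot: [-3.142, 0.0, 2.857]
force: [-0.9, 0.1, -3.7]
grip_width: 0.0488
clock: 17.45
position: [0.4687, -0.0586, 0.0953]
tool_rot: [-3.142, 0.0, 2.857]
force: [-0.5, -0.1, -2.8]
grip_width: 0.0486
```

```bash
python3 -m handwheel '[[0,0,0.03,0,0,0],[0,0,0,0,0,0],[0,0,0,0,0,0]]';python3 -m handwheel '[[0,0,0.03,0,0,0],[0,0,0,0,0,0],[0,0,0,0,0,0]]'
```

```text
clock: 17.82
position: [0.4686, -0.0586, 0.0946]
tool_rot: [3.142, 0.0, 2.857]
force: [-1.1, -0.2, -1.3]
grip_width: 0.0487
clock: 18.2
position: [0.4686, -0.0586, 0.0938]
tool_rot: [-3.142, -0.0, 2.857]
force: [-0.6, 1.5, 0.4]
grip_width: 0.0491
```

The force has gone from −4.5 to about 0 N, so the pan carries the whole weight. Releasing.

```bash
python3 -m handwheel '[[0,0,0,0,0,0],[0,0,0,0,0,0],[0,0,0,0,0,0],[0,0,0,0,0,0],[0,0,0,0,0,0]]' -1
python3 -c "
from h import *
f=bot.grab_frame('wrist');cv2.imwrite('pics/wrist9.png',f['pixels'])
delta([.469,-.059,.2])"
```

```text
clock: 18.82
position: [0.4687, -0.0586, 0.0938]
tool_rot: [-3.142, 0.0, 2.857]
force: [0.5, -0.5, 0.3]
grip_width: 0.0854
clock 18.875 pos [ 0.4687 -0.0586  0.0938] rpy [-3.1416  0.      2.8572] w 0.08550334969195625 F [ 0.4 -0.2  0.3]
tool shift in full scales [-0.018 -0.012 -4.248]
```

View pics/wrist9.png

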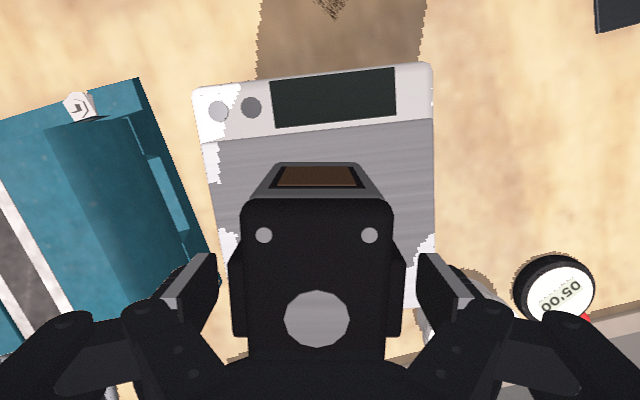

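The wrist picture shows the fingers clear on both sides, pads at columns 216 and 418 and buttons out at 230 to 405. Backing straight up.

```bash
python3 -m handwheel '[[0,0,-0.3,0,0,0],[0,0,-0.6,0,0,0],[0,0,-0.9,0,0,0],[0,0,-0.9,0,0,0],[0,0,-0.9,0,0,0],[0,0,-0.9,0,0,0],[0,0,-0.9,0,0,0],[0,0,-0.5,0,0,0]]';python3 -m handwheel '[[0,0,0,0,0,0],[0,0,0,0,0,0],[0,0,0,0,0,0]]'
python3 -c "
from h import *
for n in ['scene','side','wrist']:
  f=bot.grab_frame(n);p=f['pixels']
  if n!='wrist':p=cv2.resize(p[140:290,230:400],None,fx=4,fy=4,interpolation=cv2.INTER_CUBIC)
  cv2.imwrite('pics/%s10.png'%n,p)
  for c in [[.469,-.059,.142]]: print(n,proj(f,c),(proj(f,c)-[230,140])*4)
"
```

```text
clock: 19.88
position: [0.4688, -0.0586, 0.2431]
tool_rot: [3.141, 0.002, 2.857]
force: [0.4, 0.1, 0.4]
grip_width: 0.0853
clock: 20.25
position: [0.4683, -0.0586, 0.2407]
tool_rot: [-3.141, -0.001, 2.857]
force: [0.7, -0.0, 0.5]
grip_width: 0.0854
scene [298.82496332 192.51885502] [275.2998533  210.07542008]
side [300.36445832 169.03275557] [281.45783329 116.13102228]
wrist [319.1311435  201.66429711] [356.52457399 246.65718843]
```

View pics/scene10.png

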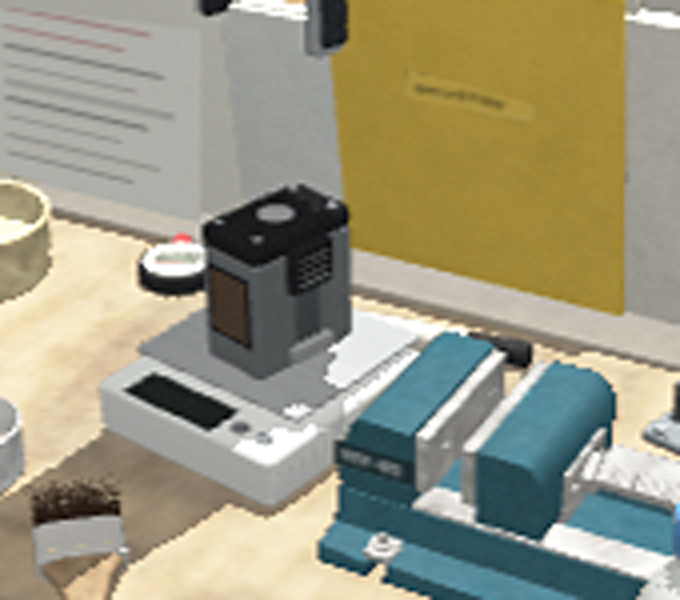

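View pics/side10.png

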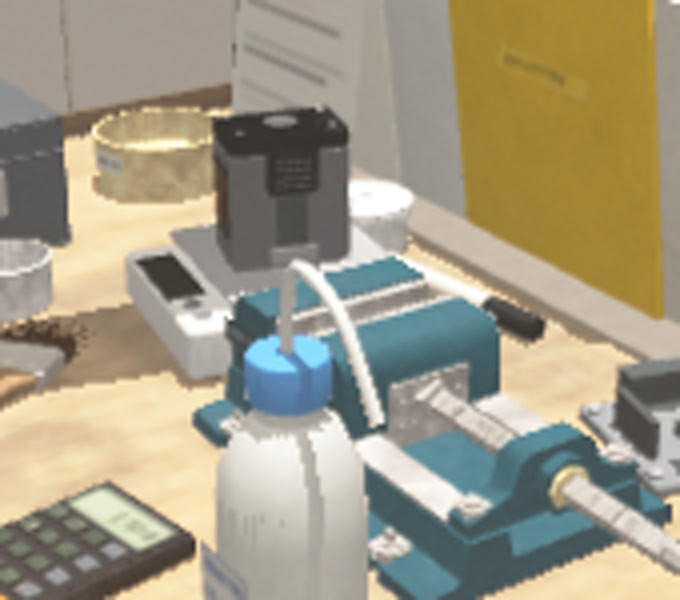

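View pics/wrist10.png

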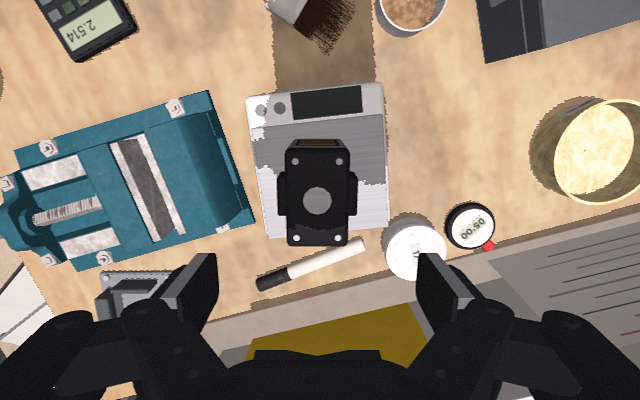

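The label is at (275,212) in the scene crop, (282,121) in the side crop and (317,201) in the wrist picture. All three match the predicted pan centre to within about 1 px, and the cassette stands upright. The marker and stopwatch look unmoved.

```bash
python3 -c "
from workcell import bot
print(bot.observe()['clock'],bot.job_done())"
```

```text
the job is handed in; nothing more can be done
20.4 None
```

The soil-core cassette is standing upright in the middle of the balance pan, released, and the job was handed in at 20.4 s. No verdict was reported, so what follows rests on my own checks.

- **Release and lift:** I squeezed both buttons with 25 N until the opening was 49 mm, which means both were fully in. I then lifted the cassette straight up about 99 mm and carried it over the vise.
- **Set-down:** I lowered it in steps of about 1 mm until the wrist force went from about −4.5 N to 0. At that point the pan carried the whole weight, and I opened the fingers and backed straight up.
- **Last checks:** The cap label lies within about 1 px, or 1–2 mm, of the expected pan centre in all three cameras. The gripper is clear of it by about 10 cm, and the marker and stopwatch look unmoved.
- **Disagreements:** Before the grasp, the wrist camera and the two fixed cameras differed by about 2 mm on the cassette's y position. I corrected for this with a 1.5 mm nudge before closing. Contact with the pan came about 1 mm higher than I had worked out.

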